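# Clip an inspection plate into its stage and load the nut

## Task

Take the slide plate with the round raised lip (not the one with two straight ribs), lay it on the open end of the inspection stage and slide it along the bed under the two sprung clips until it is fully home and both clips have snapped down into its notches. Then swing the stage's latch fully round so that its bar lies across behind the plate, and last stand the knurled nut flat inside the plate's round lip and let go. Do not disturb the other plate, the sealed cup, the tape measure or the roll of tape.

Things in the scene. Friction and masses are not known exactly. Their poses are not given: they have to be found in the camera images.
- stage_bed (a point): Inspection stage, a fixed grey block 200 x 120 x 20 mm. This point lies on its flat bed (20 mm above the worktop), where the middle of the plate's underside is when fully home. x: the way the plate slides in (roughly away from the robot), z up. The bed runs from 110 mm behind to 90 mm ahead of it. On the bed only the latch's post (50 mm) stands over 20 mm high.
- stage_entry (a point): Point on the bed's centre line 70 mm behind stage_bed, same axes. A plate laid with its middle here is free before the clips (tail overhanging the bed by 20 mm: hold it). Two 6 mm high side rails guide it from 15 mm behind to 61 mm ahead of stage_bed, 84.5 mm apart, flared to about 100 mm apart 40 mm behind stage_bed. An end stop halts the plate 1 mm past home.
- clip_left (a joint): Left (+y) sprung clip: steel leaf hinged at its far end, 35 mm left of the centre line. Its V nose, 32 mm ahead of stage_bed, hangs 1.5 mm above the bed; a 30 degree lead-in faces the entry, tip 16 mm ahead of stage_bed. Value, rad: 0 down, about 0.10 riding on the plate, about 0 again with the nose in the plate's notch. It presses with under 2 N; sliding in takes about 5 N.
- clip_right (a joint): Right (-y) sprung clip, mirror image of the left one, 35 mm right of the centre line. 0 = down, about 0.10 = lifted.
- latch (a joint): Latch on a vertical pin at the stage's right near corner. Value, rad: near 0 open, its bar clear beside the bed (starts 0 to 0.35); grows clockwise seen from above; shut at 1.72 (stop at 1.75), where the bar lies across the bed 5 mm behind the tail of a plate that is home. Stays where it is left; takes about 1 N at the post.
- latch_post (a point): Middle of the graspable part of the latch's upright round post: 12 mm diameter, from 16 to 50 mm above the bed, this point 34.5 mm above the bed. It stands 55 mm from the latch pin, on the side opposite to the bar; x of this frame points from the pin to the post.
- latch_hinge (a point): Axis of the latch pin at bed height, 70 mm behind and 62 mm right of stage_bed. With the latch open the post is roughly ahead (+x of the stage) of the pin; fully shut it is to the right (-y of the stage) of the pin.
- plate_tab (a point): Centre of the upright bright metal grip tab of the wanted plate (the one with the round lip). Tab 10 mm thick (along x), 28 mm wide (along y), from 6 to 38 mm above the plate's underside; this point is 22 mm above the underside. x: the sliding direction, from the tab to the leading edge. The tab stands 50 mm behind the plate's middle, 10 mm from its tail.
- plate_mid (a point): Middle of the underside of the wanted plate, same axes as plate_tab. Dark steel, bright lip and tab; 120 (x) x 80 (y) x 6 mm, 0.2 kg, lying on the worktop. Its long edges have notches 11 mm deep and 20 mm long, from 20 to 40 mm ahead of this point. Carrying it across, mind the machine's grey chute: it stands at x over 0.60 m, y from -0.05 to 0.15 m, higher than 0.1 m; pass on the robot's side of it.
- plate_nest (a point): Centre of the raised round lip on the wanted plate, at the plate's upper face (6 mm above its underside), 3 mm behind the plate's middle. Lip inside diameter 50 mm, outside 58 mm, 4 mm high.
- nut_mid (a point): Centre of the loose knurled grey-white spindle nut, diameter 40 mm, about 20 mm tall (underside 10 mm below this point), 0.12 kg, standing flat on the worktop.
- nut: The same nut, origin at the centre of its underside.
- plate: The wanted plate, origin at the middle of its underside.
- ribbed_tab (a point): Grip tab centre of the other plate, same size but with two straight parallel ribs in place of the round lip; leave it alone. The two plates' places on the worktop are swapped at random.
- ribbed_plate: The other plate, origin at the middle of its underside.
- cup: Bystander: sealed sample cup, 68 mm wide, 57 mm tall; origin under its centre.
- tape_measure_b: Bystander: yellow and black tape measure, 36 x 86 x 62 mm; origin under its centre.
- tape_roll: Bystander: roll of brown tape, 96 mm across, 48 mm tall; origin under its centre.
Things that resemble listed ones, but are neither listed nor needed, are in the scene too. Leave any yellow look-alike of the plate alone.

How it is judged (in metres and radians):
On the way, in this order (a step that is already met when the one before it is completed fails the run):
1. the plate lies on the bed, leading edge first, and both clips ride up on it (y of plate_mid in the frame of stage_bed between -0.006 and 0.006 m and z of plate_mid in the frame of stage_bed between -0.003 and 0.004 m and x of plate_tab in the frame of stage_bed below -0.04 m and value of joint each of clip_left, clip_right above 0.06 rad), for 0.04 s.
2. the plate is fully home and both clips have snapped down into its notches (x of plate_mid in the frame of stage_bed between -0.006 and 0.004 m and y of plate_mid in the frame of stage_bed between -0.005 and 0.005 m and z of plate_mid in the frame of stage_bed between -0.002 and 0.0025 m and angle between the x axis of plate_mid and the x axis of stage_bed, either way round below 0.07 rad and x of plate_tab in the frame of stage_bed below 0 m and value of joint each of clip_left, clip_right below 0.035 rad), for 0.2 s.
3. the latch bar is swung across behind the plate, which is still home (all of step 2 and value of joint latch above 1.5 rad), for 0.2 s.
4. the nut stands flat inside the round lip, plate home and latch shut (all of step 3 and horizontal distance between nut_mid and plate_nest below 0.0075 m and z of nut_mid in the frame of plate_nest between 0.007 and 0.0125 m and angle between nut_mid's own z axis and vertical below 0.1 rad), for 0.2 s.
At the end, for the whole second after the job is handed in: The lipped plate is flat on the bed, tab to the entry, within 6 mm of home along and 5 mm across the slide and 0.07 rad of straight; both clips down (under 0.035 rad); latch over 1.5 rad; nut upright inside the lip, within 7.5 mm of its centre; all released and at rest (all of step 4 and linear speed of each of nut, plate below 0.02 m/s and velocity of joint latch below 0.1 rad/s); the robot touches nothing.
It fails at once if the ribbed plate is moved more than 20 mm (distance of ribbed_plate from where it was at the start of the episode above 0.02 m).
It fails at once if the sealed cup, tape measure or tape roll is moved more than 20 mm (distance of any of cup, tape_measure_b, tape_roll from where it was at the start of the episode above 0.02 m).
It also fails if it takes over 72 s, if anything falls off the work surface, if the arm or the gripper's body presses on something with over 40 N, if the wrist force passes 120 N, or if a joint passes its speed limit or range.

## Robot

A 6-joint arm with a two-finger parallel gripper is mounted at the origin on a cart in front of the work surface, level with it; the furniture and walls round the work are solid. World frame = base frame: x ahead of the robot, y to its left, z up, the work surface at z = 0. Lengths are in m, angles in degrees, forces in N, time in s.
With the tool pointing down it reaches from about 0.25 to 0.775 m from the base axis. Payload 8.9 kg.
Tool frame: the origin (TCP) lies midway between the tips of the shut fingers; the grasp point (between the pads) lies behind it (arm.grip_depth is the z of the grasp point in the tool frame, in m); z points along the fingers, y is the line along which they close (so a half turn about z gives the same grasp; the last joint's range is limited). The gripper opens to 85 mm and grips with 20 to 120 N. Pads are 22 mm wide; open, the fingers measure 114 mm over their backs; the gripper's body (76 mm by 85 mm) begins 54 mm behind the grasp point. The pads swing forward as they close: fully open they stand 13 mm farther back than shut.
Start: joints at [-81.492, 16.656, -8.789, 64.555, 0, 82.019], TCP at [0.149, -0.503, 0.207] pointing down, gripper open.
Joint ranges: [-144.48, 144.48], [-52.06, 99.96], [-74.48, 78.29], [-112.23, 115.85], [-86.99, 84.42], [-180, 180]. Speed limits (degrees/s): [127.2, 127.2, 159.86, 180, 180, 180].

## Interface

Orientations are given as a 3x3 rotation matrix whose columns are the frame's x, y, z axes.
In Python, from rig import arm gives the robot as it stands. The module is installed in compiled form; this text tells all that it offers. Calls block until the motion is done:
- arm.reach(position, orientation): joint-space move of the TCP to a pose.
- arm.move_l(position, speed=0.15, frame=None, max_force=None): straight line of the TCP; frame=None keeps the orientation; speed is the mean speed in m/s. With max_force (N) it stops when the force on the tool has changed by that much, and returns True; else False.
- arm.set_joints(angles): joint-space move.
- arm.set_gripper(opening, squeeze=None): opening from 0.0 (shut) to 1.0 (fully open); squeeze is the grip in N (None keeps the last); returns when the fingers have stopped.
- arm.pause(seconds).
- arm.inverse_kinematics(position, orientation): joint angles nearest the present ones, or None.
- arm.get_image(name): name is "side" or "top" or "wrist"; returns a dict with "img" (420x560x3 uint8, red, green, blue), "mtx" (3x3 intrinsics, pixels), "distortion" ([k1, k2, p1, p2, k3] as OpenCV has them; the pictures are not rectified), "origin" and "orientation" of the camera in the world; the wrist camera has in their place "T_tool_cam" (4x4, takes a point from camera to tool coordinates, whose origin is the TCP and whose axes are the flange's). Camera axes: x right, y up, looking along -z (the intrinsics and any distortion apply to the point x, -y, -z); pixel columns grow to the right and rows downward; lengths in m; the calibration is good to about 2 mm. A picture is of the moment at which its call begins: read the wrist's pose just before it. There is no depth.
A pose or a line that the arm cannot do raises arm.IKError and nothing moves.
- arm.job_done(): hands the job in; it is judged then, once.
Trained networks look in a picture, given as the dict that the camera call returned (one of the last four; its "shot" number tells which), for a name from the list of things; names that differ only in an ending like _2 or _b are one class to them, and where a whole thing is asked for, a point or a joint stands for the part that bears it (a point fixed in the world has none). Each returns a list of dicts, best first, with "conf" (0 to 1); they miss things now and then, are a little off and sometimes report something else, mostly with a low value. They report only what shows in the picture. A call takes as long as a camera call. They do not tell look-alikes from the thing itself.
- arm.silhouettes(label, picture): "pixels" (420x560 bool, what is visible of it) and "box" ([left, top, width, height] in pixels, round what is visible of it).
Readings, each from a call of its own:
- arm.get_t(): time.
- arm.get_joint_positions(): joint angles.
- arm.get_joint_vel(): joint speeds.
- arm.get_joint_efforts(): joint torques, N m.
- arm.get_tool_pos(): TCP position.
- arm.get_orientation(): TCP orientation.
- arm.get_wrist_force(): force on the tool from outside, world axes, zero at the start.
- arm.get_wrist_torque(): the same for the moment, N m.
- arm.get_grip_width(): opening from 0.0 (shut) to 1.0 (fully open).
- arm.get_grip_force(): force on a finger pad.
Only numpy, scipy, OpenCV 4.12 (cv2) and the standard library are available. Lean on these libraries where they do the work, as an engineer would, in place of code of your own. Each camera call takes 0.05 s, during which the arm holds its last target. There are 200 camera calls.

## Working session

There is one attempt and no reset: what is moved stays moved. The work goes in short steps, each a Python script; the robot and the scene stay as the last script left them, time stands still between calls to the robot, and variables do not carry over. Pictures are saved under pics/ and viewed, at most 13 in all, crops included, and the job is handed in when it is done.

```bash
mkdir -p pics; cat > h.py <<'E'
import numpy as np, cv2
from rig import arm
def campose(p, T=None):
    if 'origin' in p: return np.array(p['orientation']), np.array(p['origin'])
    M=T@np.array(p['T_tool_cam']); return M[:3,:3],M[:3,3]
def toolT():
    T=np.eye(4);T[:3,:3]=arm.get_orientation();T[:3,3]=arm.get_tool_pos();return T
def wrist():
    T=toolT();return arm.get_image('wrist'),T
def ray(p,uv,T=None):
    R,o=campose(p,T)
    u=cv2.undistortPoints(np.array(uv,float).reshape(-1,1,2),np.array(p['mtx']),np.array(p['distortion'])).reshape(-1,2)
    d=np.c_[u[:,0],-u[:,1],-np.ones(len(u))]@R.T
    return o,d
def onplane(p,uv,z,T=None):
    o,d=ray(p,uv,T); s=(z-o[2])/d[:,2]; return o+d*s[:,None]
def proj(p,X,T=None):
    R,o=campose(p,T); c=(np.array(X,float).reshape(-1,3)-o)@R; c=c*[1,-1,-1]
    return cv2.projectPoints(c,np.zeros(3),np.zeros(3),np.array(p['mtx']),np.array(p['distortion']))[0].reshape(-1,2)
def save(p,n): cv2.imwrite('pics/'+n,p['img'][:,:,::-1] if isinstance(p,dict) else p[:,:,::-1])
E
python3 - <<'E'
from h import *
np.set_printoptions(precision=3,suppress=True)
for n in ['top','side']:
    p=arm.get_image(n); save(p,n+'.png'); print(n,p['origin'],np.array(p['orientation']).tolist(),np.array(p['mtx']).tolist(),p['distortion'])
    for l in ['plate','ribbed_plate','nut','cup','tape_roll','tape_measure_b','latch_post','clip_left','clip_right','plate_tab']:
        try:
            for s in arm.silhouettes(l,p): 
                m=s['pixels'];v,u=np.nonzero(m);print(l,round(s['conf'],2),s['box'],u.mean().round(1),v.mean().round(1),onplane(p,[u.mean(),v.mean()],0.005))
        except Exception as e: print(l,e)
print(arm.grip_depth,arm.get_t(),arm.get_orientation())
E
```

```text
top [0.293 0.069 1.603] [[0.01701077286261695, 0.9836182755274826, -0.17945952650934452], [-0.9998539384760952, 0.017031396062951707, -0.001425924958797761], [0.001653880424246153, 0.17945757046301655, 0.9837643239531784]] [[503.77294404761955, 0.0, 275.875612946447], [0.0, 503.77294404761955, 209.69744012445386], [0.0, 0.0, 1.0]] [0.002 0.    0.    0.    0.   ]
plate 0.84 [223.2, 218.4, 29.0, 41.0] 237.2 240.3 [[0.483 0.192 0.005]]
plate 0.66 [160.4, 176.6, 22.7, 25.6] 172.1 189.1 [[0.646 0.409 0.005]]
plate 0.57 [103.6, 182.0, 38.4, 39.7] 124.0 202.1 [[0.601 0.562 0.005]]
ribbed_plate 0.92 [173.2, 212.4, 30.2, 35.5] 189.0 229.5 [[0.515 0.348 0.005]]
ribbed_plate 0.29 [222.3, 219.2, 25.5, 41.9] 237.0 240.6 [[0.482 0.193 0.005]]
nut 0.61 [174.0, 211.5, 28.8, 36.6] 188.8 229.8 [[0.514 0.348 0.005]]
nut 0.46 [278.5, 212.5, 16.7, 13.0] 287.1 217.2 [[0.56  0.034 0.005]]
cup 0.72 [195.0, 175.7, 23.5, 18.3] 207.7 182.5 [[0.67  0.294 0.005]]
tape_roll 0.82 [422.0, 180.8, 31.9, 30.6] 437.9 195.3 [[ 0.641 -0.453  0.005]]
tape_measure_b 0.52 [160.1, 175.8, 24.8, 26.9] 172.2 189.2 [[0.646 0.409
[... 1130 characters left out ...]
005]]
ribbed_plate 0.18 [286.6, 226.2, 32.5, 16.8] 302.0 235.3 [[0.48  0.184 0.005]]
nut 0.45 [279.7, 209.3, 7.1, 10.0] 283.5 212.4 [[0.561 0.026 0.005]]
cup 0.7 [240.7, 232.0, 16.7, 24.6] 249.5 241.3 [[0.669 0.237 0.005]]
tape_roll 0.74 [264.2, 151.7, 19.4, 19.0] 275.9 160.9 [[ 0.641 -0.487  0.005]]
tape_measure_b 0.74 [238.1, 252.9, 23.9, 21.4] 251.4 264.4 [[0.643 0.368 0.005]]
tape_measure_b 0.68 [272.8, 252.8, 35.7, 19.6] 290.5 261.4 [[0.513 0.343 0.005]]
plate_tab 0.95 [233.5, 292.9, 46.7, 29.9] 256.2 306.8 [[0.6   0.564 0.005]]
plate_tab 0.79 [283.7, 227.6, 32.1, 15.9] 302.4 235.4 [[0.478 0.185 0.005]]
-0.0187 1.1 [[ 0.959  0.284 -0.   ]
 [ 0.284 -0.959  0.   ]
 [-0.    -0.    -1.   ]]
```

View pics/top.png

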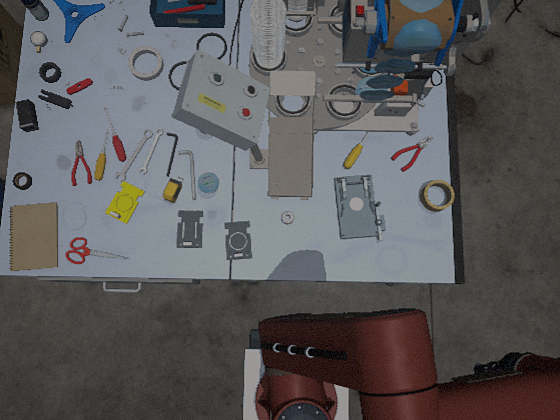

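View pics/side.png

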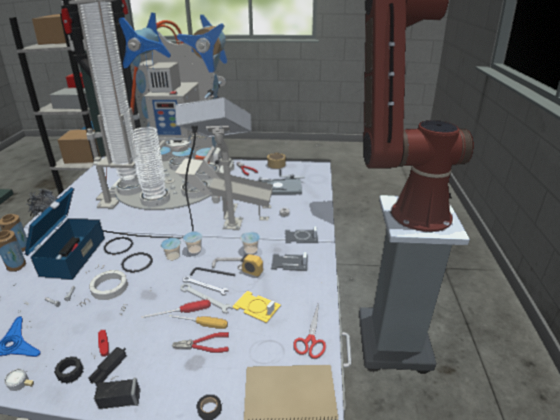

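Top view: the two dark plates are at (237,240), with a round lip, and (189,230), with straight ribs; the yellow look-alike is at (124,202). The stage is near (357,207) and the nut at (287,217). I'll confirm these in one enlarged crop and read the wrist camera mount.

```bash
python3 - <<'E'
from h import *
np.set_printoptions(precision=3,suppress=True)
p=arm.get_image('wrist');print(np.array(p['T_tool_cam']),np.array(p['mtx']),p['distortion'])
im=cv2.imread('pics/top.png')
a=cv2.resize(im[200:270,165:265],None,fx=4,fy=4,interpolation=cv2.INTER_CUBIC)
b=cv2.resize(im[165:245,320:400],None,fx=4,fy=4,interpolation=cv2.INTER_CUBIC)
c=np.zeros((320,720,3),np.uint8);c[:280,:400]=a;c[:,400:]=b;cv2.imwrite('pics/crop.png',c)
t=arm.get_image('top')
print(onplane(t,[[335,177],[370,175],[342,238],[380,235]],0.02))
E
```

```text
[[-0.001  0.948  0.319  0.082]
 [ 1.     0.     0.    -0.001]
 [-0.     0.319 -0.948 -0.169]
 [ 0.     0.     0.     1.   ]] [[313.536   0.    284.081]
 [  0.    313.536 210.789]
 [  0.      0.      1.   ]] [-0.073  0.     0.     0.     0.   ]
[[ 0.692 -0.118  0.02 ]
 [ 0.701 -0.232  0.02 ]
 [ 0.494 -0.14   0.02 ]
 [ 0.506 -0.26   0.02 ]]
```

View pics/crop.png

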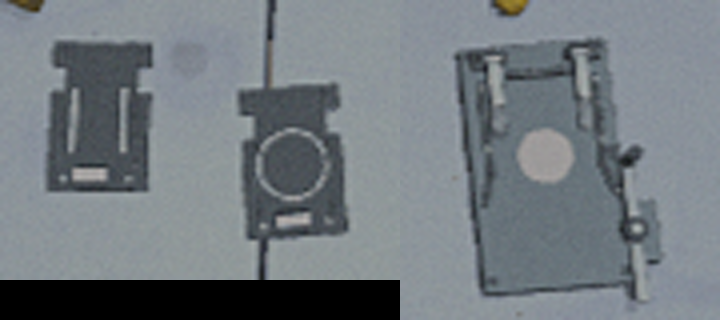

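The crop shows the wanted plate on the right, at crop (293,163), top pixel (238,241). It has the round lip, its notches face away from the robot and its tab is near the robot. The left plate has two ribs and must be left alone. The stage has its clips at the far end, the latch pin near crop (635,228), and the post at about (628,155), so the latch is open. Next are closer wrist looks.

```bash
cat >> h.py <<'E'
def Rz(deg):
    a=np.radians(deg);x=np.array([np.cos(a),np.sin(a),0]);z=np.array([0,0,-1.]);return np.c_[x,np.cross(z,x),z]
E
python3 - <<'E'
from h import *
import pickle
np.set_printoptions(precision=3,suppress=True)
arm.reach([0.55,-0.19,0.2],Rz(96)); p,T=wrist(); save(p,'w_stage.png'); pickle.dump((p,T),open('ws.pkl','wb'))
for l in ['latch_post','clip_left','clip_right']:
    for s in arm.silhouettes(l,p): print(l,s['conf'],s['box'])
print(arm.get_t(),arm.get_joint_positions())
arm.reach([0.44,0.15,0.2],Rz(90)); p,T=wrist(); save(p,'w_plate.png')
out={}
for l in ['plate','plate_tab','nut','ribbed_plate']:
    for s in arm.silhouettes(l,p):
        m=s['pixels'].astype(np.uint8); v,u=np.nonzero(m)
        print(l,s['conf'],s['box'],len(u),u.mean(),v.mean(),onplane(p,[u.mean(),v.mean()],.005,T)); out.setdefault(l,[]).append(m)
pickle.dump((p,T,out),open('wp.pkl','wb'))
print(arm.get_t(),arm.get_joint_positions())
a=cv2.imread('pics/w_stage.png');b=cv2.imread('pics/w_plate.png')
cv2.imwrite('pics/ws2.png',cv2.resize(a[40:400,60:540],None,fx=1.6,fy=1.6,interpolation=cv2.INTER_CUBIC))
E
```

```text
latch_post 0.61 [224.9, 225.8, 106.1, 28.4]
clip_left 0.7 [355.8, 146.7, 60.6, 13.1]
clip_right 0.85 [349.2, 211.4, 58.6, 8.2]
3.25 [-26.335  23.08   -0.39   66.528  -0.004  57.748]
plate 0.97 [264.0, 103.5, 106.7, 80.5] 6919 320.92282121693887 142.2165052753288 [[0.482 0.193 0.005]]
plate_tab 0.96 [269.0, 108.1, 109.2, 72.7] 6950 320.90374100719424 142.40877697841728 [[0.482 0.193 0.005]]
nut 0.67 [359.1, 251.9, 34.7, 32.0] 646 373.953560371517 265.2244582043344 [[0.558 0.035 0.005]]
ribbed_plate 0.87 [296.3, 1.1, 123.0, 31.9] 3892 355.74511819116134 16.45786228160329 [[0.515 0.324 0.005]]
4.8417 [  9.725  10.396 -18.084  61.526  -0.001  99.789]
```

View pics/ws2.png

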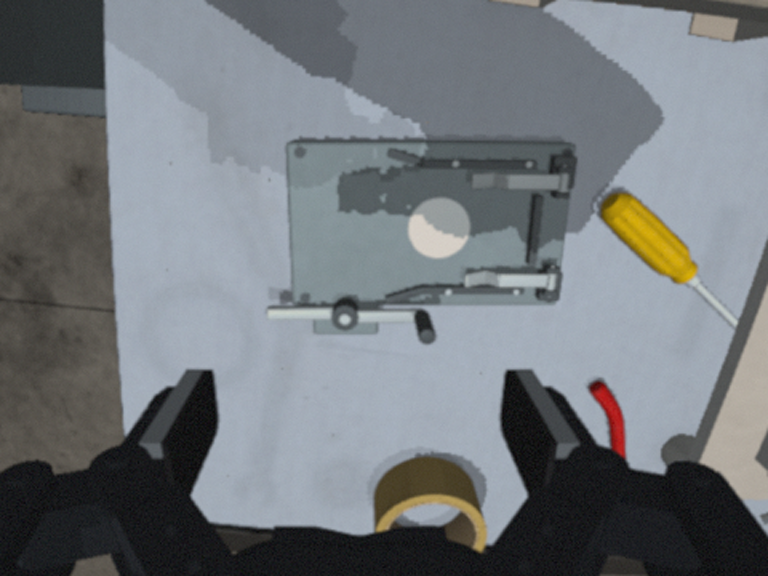

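View pics/w_plate.png

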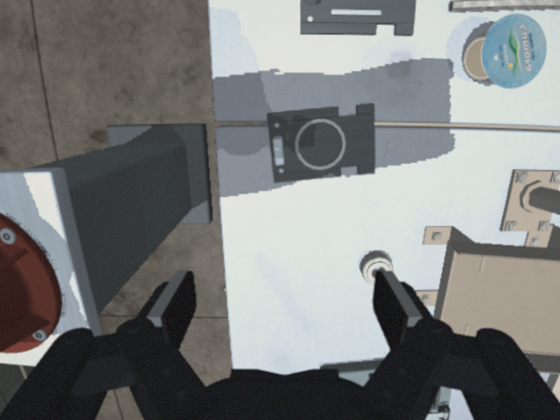

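The stage crop shows the bed corners at about (289,143), (573,143), (558,303) and (293,303). The pin is at (345,313), the post goes from its base at (424,315) to its top at (428,337), and both clips are on the far (right) side. In the plate view the lipped plate has its lip centre at (321,143) and tab at (278,150); the nut is at (376,265) and the ribbed plate is at the top edge.

```bash
python3 - <<'E'
from h import *
import pickle
np.set_printoptions(precision=4,suppress=True)
p,T=pickle.load(open('ws.pkl','rb'))
c=lambda L:np.array(L,float)/1.6+[60,40]
C=onplane(p,c([[289,143],[573,143],[558,303],[293,303]]),.02,T)
print(C, [np.linalg.norm(C[i]-C[(i+1)%4]) for i in range(4)])
cen=C.mean(0); ux=(C[1]-C[0]+C[2]-C[3]);print('cen',cen,'yaw',np.degrees(np.arctan2(ux[1],ux[0])))
# refined: straight edges by fitting lines to grey-level edges of the bed
g=cv2.GaussianBlur(cv2.cvtColor(p['img'],cv2.COLOR_RGB2GRAY),(3,3),0)
q=cv2.cornerSubPix(g.astype(np.float32),proj(p,C,T).astype(np.float32).reshape(-1,1,2),(4,4),(-1,-1),(3,50,.01)).reshape(-1,2)
D=onplane(p,q,.02,T);print('sub',D,[np.linalg.norm(D[i]-D[(i+1)%4]) for i in range(4)],D.mean(0))
print('disc',onplane(p,c([[439,228]]),.02,T),'pin',onplane(p,c([[345,314]]),.035,T),'post top',onplane(p,c([[427,337]]),.07,T),'base',onplane(p,c([[424,315]]),.03,T))
p,T,o=pickle.load(open('wp.pkl','rb'))
m=o['plate'][0]; v,u=np.nonzero(m)
W=onplane(p,np.c_[u,v],.006,T)[:,:2]
r=cv2.minAreaRect((W*1000).astype(np.float32));print('plate rect',r)
n=o['nut'][0];v,u=np.nonzero(n);print('nut',onplane(p,[u.mean(),v.mean()],.012,T))
# lip & tab
print('lip',onplane(p,[321,143],.01,T),'tab top',onplane(p,[278,150],.038,T))
E
```

```text
[[ 0.4961 -0.1371  0.02  ]
 [ 0.6892 -0.1162  0.02  ]
 [ 0.705  -0.2331  0.02  ]
 [ 0.5061 -0.2534  0.02  ]] [np.float64(0.19422551213457945), np.float64(0.11799456240706138), np.float64(0.19999219192091913), np.float64(0.1167032778450636)]
cen [ 0.5991 -0.185   0.02  ] yaw 6.014940368540189
sub [[ 0.4937 -0.137   0.02  ]
 [ 0.69   -0.1175  0.02  ]
 [ 0.7045 -0.2297  0.02  ]
 [ 0.5064 -0.2578  0.02  ]] [np.float64(0.1972093062047582), np.float64(0.11323445509803233), np.float64(0.2001344719193275), np.float64(0.12141570047817582)] [ 0.5987 -0.1855  0.02  ]
disc [[ 0.6061 -0.1852  0.02  ]] pin [[ 0.5455 -0.2518  0.035 ]] post top [[ 0.6002 -0.2476  0.07  ]] base [[ 0.6033 -0.2488  0.03  ]]
plate rect ((483.7505798339844, 191.64984130859375), (119.28022003173828, 79.85193634033203), 5.5091753005981445)
nut [[0.5554 0.0386 0.012 ]]
lip [[0.4818 0.1925 0.01  ]] tab top [[0.4337 0.1884 0.038 ]]
```

```bash
cat >> h.py <<'E'
SB=np.array([.609,-.1847]);SY=6.1
def S(x,y,z):
    a=np.radians(SY);return [SB[0]+x*np.cos(a)-y*np.sin(a),SB[1]+x*np.sin(a)+y*np.cos(a),.02+z]
def st(m=''): print(m,'t',round(arm.get_t(),2),'tcp',np.round(arm.get_tool_pos(),4),'F',np.round(arm.get_wrist_force(),1),'w',round(arm.get_grip_width(),3),'gf',round(arm.get_grip_force(),1))
E
python3 - <<'E'
from h import *
import pickle
arm.set_gripper(.5,60)
R=Rz(95.5)
arm.reach([.434,.1878,.07],R)
print(arm.move_l([.434,.1878,.0125],.12,max_force=8)); st()
arm.set_gripper(0.0,60); st('grip')
arm.move_l([.434,.1878,.095],.15); st('lift')
arm.move_l(S(-.130,0,.07),.2,frame=Rz(90+SY)); st('entry')
p,T=wrist(); save(p,'w_entry.png'); pickle.dump((p,T),open('we.pkl','wb'))
for l in ['plate']:
    for s in arm.silhouettes(l,p): print(l,s['conf'],s['box'])
E
```

```text
False
 t 6.57 tcp [0.435  0.1879 0.0135] F [ 0.4 -0.1  0.9] w 0.5 gf 0.0
grip t 7.04 tcp [0.4349 0.188  0.0132] F [ 0.1 -0.3  7.1] w 0.002 gf 3.6
lift t 7.74 tcp [0.4335 0.1877 0.0944] F [-0.1  0.7  0.1] w -0.0 gf 0.0
entry t 9.83 tcp [ 0.4796 -0.1978  0.09  ] F [ 0.2 -0.   0.9] w 0.0 gf 0.0
plate 0.57 [306.7, 136.0, 252.2, 186.9]
```

View pics/w_entry.png

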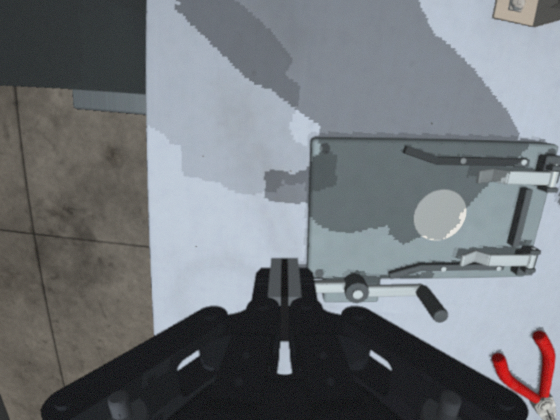

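The gripper is empty: its fingers at (285,270) are fully shut with no tab between them, although the stage is in view as expected. I'll go back and see what happened to the plate.

```bash
python3 - <<'E'
from h import *
import pickle
np.set_printoptions(precision=4,suppress=True)
arm.set_gripper(.5)
arm.reach([.44,.16,.17],Rz(95.5)); p,T=wrist(); save(p,'w_plate2.png')
print('tcp px',proj(p,T[:3,3],T),T[:3,3])
for s in arm.silhouettes('plate',p):
    v,u=np.nonzero(s['pixels']);W=onplane(p,np.c_[u,v],.006,T)[:,:2]
    print(s['conf'],s['box'],cv2.minAreaRect((W*1000).astype(np.float32)))
pickle.dump((p,T),open('wp2.pkl','wb'));st()
E
```

```text
tcp px [[284.6606 252.5662]] [0.4403 0.1593 0.1698]
0.8 [269.2, 120.3, 116.3, 79.5] ((484.7213439941406, 191.53253173828125), (120.71106719970703, 81.39891052246094), 5.730956077575684)
 t 11.9 tcp [0.4403 0.1591 0.1697] F [-0.1  0.3  0.2] w 0.5 gf 0.0
```

View pics/w_plate2.png

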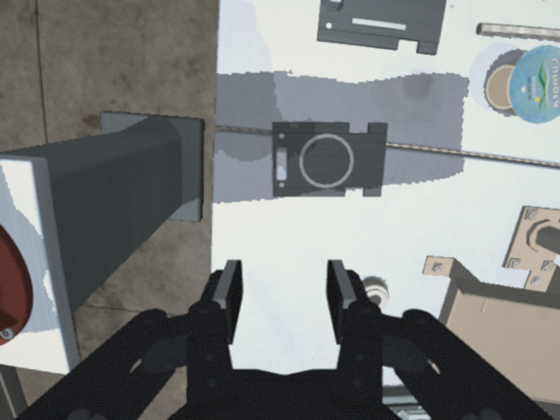

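The plate is untouched: lip (326,160), tab (281,163). The fingertips show about 30 mm nearer the camera than the stated TCP. That fits the 85 mm pad spacing and explains the miss, because the fingers closed on top of the tab. I'll find the real tip height with a guarded descent.

```bash
python3 - <<'E'
from h import *
import pickle
arm.set_gripper(.3,60)
arm.reach([.4345,.1875,.03],Rz(95.5)); st('hover')
print(arm.move_l([.4345,.1875,-.030],.05,max_force=4)); st('contact')
z=arm.get_tool_pos()[2]
arm.move_l([.4345,.1875,z+.005],.05); st('raised')
arm.set_gripper(0.0,60); st('grip')
E
```

```text
hover t 12.83 tcp [0.4351 0.1876 0.0307] F [0.8 0.3 0.5] w 0.302 gf 0.0
True
contact t 13.74 tcp [ 0.434   0.1874 -0.0189] F [-1.2 -1.3  7.5] w 0.298 gf 4.0
raised t 13.99 tcp [ 0.4347  0.1876 -0.014 ] F [-0.7  0.1  0. ] w 0.299 gf 0.0
grip t 14.28 tcp [ 0.4345  0.1875 -0.014 ] F [0.5 0.  1.8] w 0.107 gf 58.8
```

The tab is gripped (width 0.107, about 9 mm). The tips sit about 25 mm above the reported TCP. Now I'll carry it to the entry.

```bash
python3 - <<'E'
from h import *
import pickle
arm.move_l([.4345,.1875,.06],.12); st('lift')
arm.move_l(S(-.130,0,.03),.2,frame=Rz(90+SY)); st('entry')
p,T=wrist(); save(p,'w_entry2.png'); pickle.dump((p,T),open('we.pkl','wb'))
for s in arm.silhouettes('plate',p):
    v,u=np.nonzero(s['pixels']);W=onplane(p,np.c_[u,v],T[2,3]+.02,T)[:,:2]
    print(s['conf'],s['box'],cv2.minAreaRect((W*1000).astype(np.float32)))
print(S(-.08,0,0))
cv2.imwrite('pics/we2.png',cv2.resize(cv2.imread('pics/w_entry2.png')[60:360,160:560],None,fx=2,fy=2))
E
```

```text
lift t 15.04 tcp [0.4339 0.1874 0.0594] F [ 0.4 -0.3 -2.7] w 0.106 gf 58.4
entry t 17.13 tcp [ 0.4796 -0.1977  0.05  ] F [ 0.2 -0.  -2.7] w 0.106 gf 58.4
0.97 [260.6, 193.9, 238.7, 138.7] ((529.4151000976562, -192.69061279296875), (120.5281982421875, 81.01180267333984), 6.036548137664795)
[np.float64(0.5294529644693436), np.float64(-0.19320112570689865), 0.02]
```

View pics/we2.png

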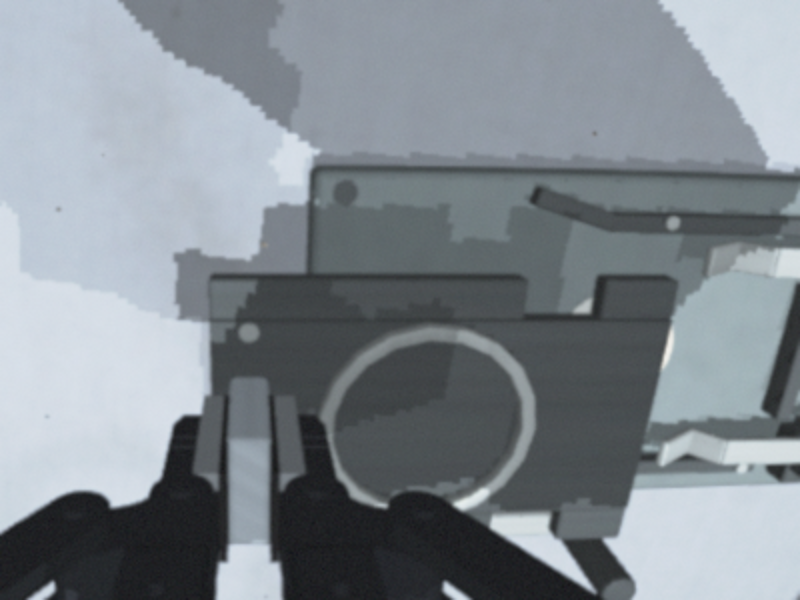

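The plate is held straight, and its fitted pose is within 1 mm of the intended one (lip at crop (430,415), bed behind it). Next: lower it and slide it in.

```bash
python3 - <<'E'
from h import *
print(arm.move_l(S(-.130,0,-.018),.06,max_force=4)); st('down')
z=arm.get_tool_pos()[2]-.02+.0005
print(arm.move_l(S(-.130,0,z),.05)); st()
for x in (-.09,-.06,-.0495):
    h=arm.move_l(S(x,0,z),.05,max_force=30); st(f'{x} {h}')
p,T=wrist(); save(p,'w_home.png')
for s in arm.silhouettes('plate',p):
    v,u=np.nonzero(s['pixels']);W=onplane(p,np.c_[u,v],.026,T)[:,:2]
    print(s['conf'],s['box'],cv2.minAreaRect((W*1000).astype(np.float32)))
E
python3 -c "
import cv2;cv2.imwrite('pics/wh2.png',cv2.resize(cv2.imread('pics/w_home.png')[60:360,160:560],None,fx=2,fy=2))"
```

```text
True
down t 17.93 tcp [ 0.479  -0.1982  0.0058] F [0.4 0.  4.5] w 0.105 gf 59.5
False
 t 18.18 tcp [ 0.4797 -0.1985  0.0059] F [-0.3 -0.8 -0.5] w 0.102 gf 58.8
-0.09 False t 19.12 tcp [ 0.5192 -0.1942  0.0062] F [-0.4 -0.5 -1.8] w 0.104 gf 58.8
-0.06 False t 19.88 tcp [ 0.5497 -0.191   0.0062] F [ 1.3  0.2 -4.6] w 0.101 gf 58.9
-0.0495 False t 20.23 tcp [ 0.5601 -0.1899  0.0063] F [-1.3  0.  -1.9] w 0.103 gf 59.8
0.73 [261.1, 195.4, 235.4, 136.9] ((610.632568359375, -184.5579833984375), (121.04673767089844, 80.96466827392578), 6.61796236038208)
```

View pics/wh2.png

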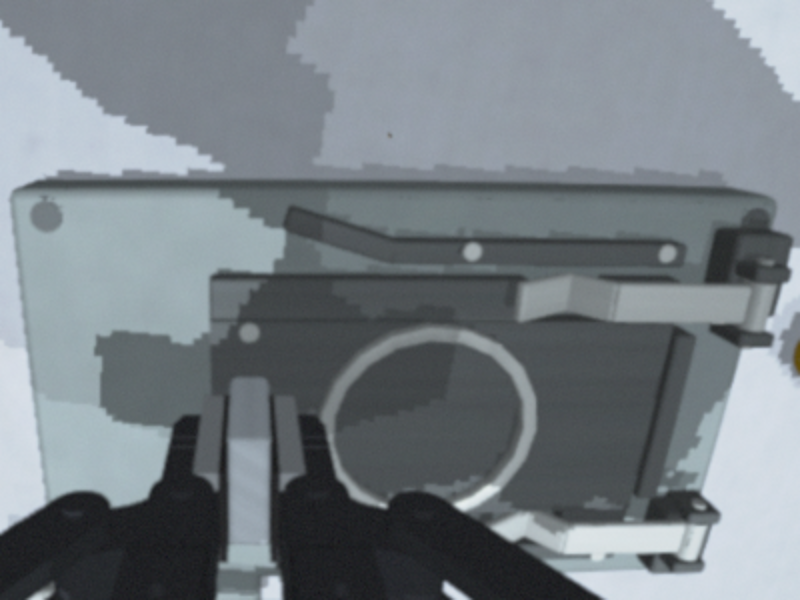

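The plate lies between the rails with its leading edge near the end stop (crop (665,410)). The left clip's V nose, at (570,300), is over its notch. I'll nudge it to the stop to calibrate home, back off 1 mm and release.

```bash
python3 - <<'E'
from h import *
z=arm.get_tool_pos()[2]-.02
h=arm.move_l(S(-.0455,0,z-.0005),.02,max_force=10); st(f'stop {h}')
a=np.radians(SY);q=arm.get_tool_pos()[:2]-SB; x=q@[np.cos(a),np.sin(a)]; y=q@[-np.sin(a),np.cos(a)];print(x,y)
if h: arm.move_l(S(x-.001,0,z-.0005),.02)
st('backed')
arm.set_gripper(.4); st('open')
c=arm.get_tool_pos()-0
arm.move_l([c[0],c[1],.11],.2); st()
arm.reach(S(-.0,-.02,.18),Rz(90+SY))
p,T=wrist(); save(p,'w_home2.png')
for s in arm.silhouettes('plate',p)[:1]:
    v,u=np.nonzero(s['pixels']);W=onplane(p,np.c_[u,v],.026,T)[:,:2]
    print(s['conf'],s['box'],cv2.minAreaRect((W*1000).astype(np.float32)))
im=cv2.imread('pics/w_home2.png');u,v=proj(p,S(0,-.02,.01),T)[0].astype(int);print(u,v,T[:3,3])
u0=max(0,min(560-300,u-150));v0=max(0,min(420-220,v-110));print(u0,v0)
cv2.imwrite('pics/wh3.png',cv2.resize(im[v0:v0+220,u0:u0+300],None,fx=2.6,fy=2.6,interpolation=cv2.INTER_CUBIC))
import pickle;pickle.dump((p,T,u0,v0),open('wh.pkl','wb'))
E
```

```text
stop True t 20.54 tcp [ 0.5598 -0.1896  0.0059] F [-1.3  0.6  5. ] w 0.104 gf 61.1
-0.04939635589828625 0.00031610653759479444
backed t 20.79 tcp [ 0.5594 -0.1903  0.0061] F [ 0.7 -0.3  0.3] w 0.106 gf 60.1
open t 21.16 tcp [ 0.5589 -0.19    0.0059] F [ 0.1  0.3 -0.4] w 0.396 gf 0.0
 t 21.82 tcp [ 0.5584 -0.1898  0.1092] F [ 0.8  0.6 -0.3] w 0.404 gf 0.0
0.68 [225.8, 132.8, 114.0, 71.3] ((608.802734375, -186.11009216308594), (121.50028991699219, 79.00084686279297), 5.950409412384033)
285 185 [ 0.61092682 -0.20443686  0.1985077 ]
135 75
```

View pics/wh3.png

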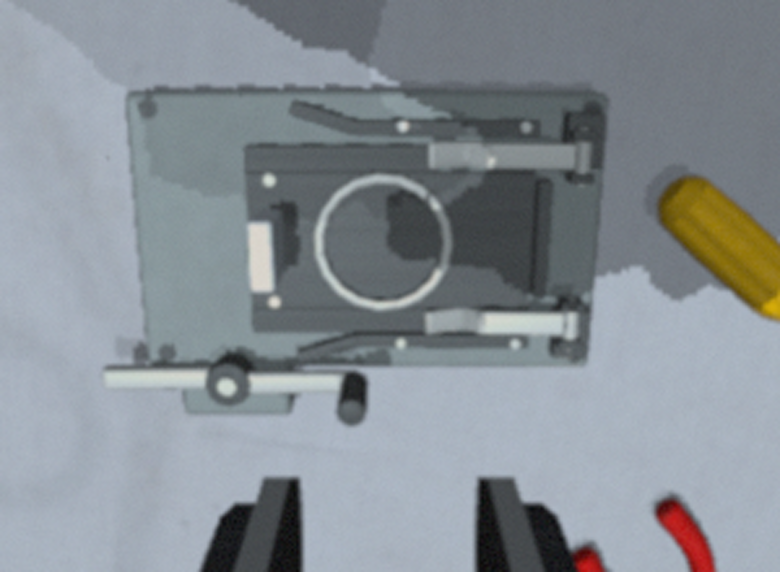

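The plate is released and straight in the rails. Lip centre is at crop (383,242), tab at (262,257), and both clips lie over its front corners. The post top is at (352,408) and the pin at (228,385). I'll check plate against stage numerically.

```bash
python3 - <<'E'
from h import *
import pickle
np.set_printoptions(precision=4,suppress=True)
p,T,u0,v0=pickle.load(open('wh.pkl','rb'))
f=lambda L,z:onplane(p,np.array(L,float)/2.6+[u0,v0],z,T)[:,:2]
C=f([[128,93],[607,94],[588,364],[148,365]],.02); print(C,[np.linalg.norm(C[i]-C[(i+1)%4]) for i in range(4)],C.mean(0))
a=np.radians(SY);R=np.array([[np.cos(a),-np.sin(a)],[np.sin(a),np.cos(a)]])
loc=lambda P:(P-SB)@R
print('corners',loc(C)*1e3)
print('tail',loc(f([[246,146],[254,332]],.026))*1e3)
print('lip',loc(f([[383,242]],.03))*1e3,'stop faces top',loc(f([[535,180],[531,290]],.026))*1e3)
print('pin',loc(f([[227,387]],.035))*1e3,'posttop',loc(f([[351,410]],.07))*1e3)
E
```

```text
[[ 0.4954 -0.1369]
 [ 0.6913 -0.1167]
 [ 0.7043 -0.2333]
 [ 0.5059 -0.2551]] [np.float64(0.1969468603615282), np.float64(0.11731076144393247), np.float64(0.19961999518530893), np.float64(0.11864924878396725)] [ 0.5992 -0.1855]
corners [[-107.9277   59.5831]
 [  89.0178   58.8724]
 [  89.6384  -58.4367]
 [-109.9807  -59.0484]]
tail [[-59.0082  38.1136]
 [-59.639  -41.5579]]
lip [[-2.9406 -1.0296]] stop faces top [[ 60.003   24.3075]
 [ 60.7644 -22.5734]]
pin [[-71.2513 -63.9407]] posttop [[-15.3366 -60.2127]]
```

The plate is home within 1 mm: tail at −59.3 mm and lip at −2.9 mm. The post stands at about (−15.5,−60.5) mm in the stage frame. Now I'll cage it loosely and swing the latch along its arc.

```bash
python3 - <<'E'
from h import *
P=np.array([-.0703,-.0625])
def pose(phi,z,r=.055):
    a=np.radians(phi);q=P+r*np.array([np.cos(a),np.sin(a)])
    return S(q[0],q[1],z),Rz(phi+SY+180)
arm.set_gripper(.35)
q,R=pose(2.5,.06); arm.reach(q,R); st('hover')
h=arm.move_l(pose(2.5,-.008)[0],.12,max_force=6); st(f'down {h}')
if not h:
    arm.set_gripper(.22,20); st('cage')
    for phi in np.arange(-8,-93,-12).tolist()+[-93]:
        q,R=pose(phi,-.008); h=arm.move_l(q,.09,frame=R,max_force=20)
        if h: st(f'hit {phi}');break
    st('end')
    arm.set_gripper(.4); c=arm.get_tool_pos(); arm.move_l([c[0],c[1],.12],.2)
    arm.reach([.555,.025,.2],Rz(95)); p,T=wrist(); save(p,'w_nut.png'); st('nut look')
    for s in arm.silhouettes('nut',p):
        v,u=np.nonzero(s['pixels']);print(s['conf'],s['box'],onplane(p,[u.mean(),v.mean()],.012,T))
    t=arm.get_image('top');save(t,'top2.png')
    a=cv2.resize(cv2.imread('pics/top2.png')[165:245,320:400],None,fx=5,fy=5,interpolation=cv2.INTER_CUBIC)
    b=cv2.resize(cv2.imread('pics/w_nut.png'),(533,400)); cv2.imwrite('pics/c2.png',cv2.resize(np.hstack([a,b]),(800,343)))
E
```

```text
hover t 24.13 tcp [ 0.6003 -0.2461  0.0803] F [ 0.1  0.  -0.2] w 0.349 gf 0.0
down False t 24.85 tcp [ 0.6006 -0.2463  0.0126] F [-0.1 -0.4 -0.4] w 0.352 gf 0.0
cage t 25.12 tcp [ 0.6006 -0.2464  0.0128] F [ 0.1  0.3 -0.1] w 0.219 gf 0.0
end t 28.21 tcp [ 0.5491 -0.3092  0.012 ] F [ 0.4 -0.7  0.6] w 0.22 gf 0.3
nut look t 30.54 tcp [0.5551 0.0239 0.1994] F [ 0.  -0.4  0.4] w 0.401 gf 0.0
0.91 [271.8, 152.9, 38.3, 38.4] [[0.55936034 0.0348118  0.012     ]]
```

View pics/c2.png

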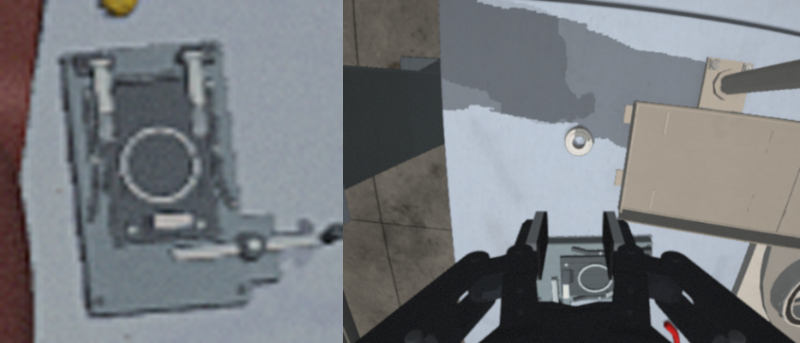

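The latch bar now lies across behind the plate's tail (left crop (175–340,250)), with the plate still home. The nut is at the right crop's (578,140), about (0.559, 0.035), close to the chute. I'll grip it with the tool leaning 15° back towards the robot, closing along y, and keep that lean for the placing.

```bash
cat >> h.py <<'E'
t_=np.radians(15);s_,c_=np.sin(t_),np.cos(t_)
RT=np.array([[-c_,0,s_],[0,1,0],[-s_,0,-c_]]); ZT=RT[:,2]
E
python3 - <<'E'
from h import *
arm.move_l([.44,.024,.17],.2)
arm.set_gripper(.7,40)
goal=np.array([.5594,.0348,.0105])+.029*ZT
pre=goal-.075*ZT
print(goal,arm.inverse_kinematics(goal,RT))
arm.reach(pre,RT); st('pre')
h=arm.move_l(goal,.1,max_force=5); st(f'down {h}')
if not h or arm.get_tool_pos()[2]<goal[2]+.004:
    arm.set_gripper(0,40); st('grip')
    np.save('zg.npy',arm.get_tool_pos())
    c=np.array(arm.get_tool_pos()); arm.move_l([c[0]-.01,c[1],c[2]+.03],.1); st('lift')
    arm.move_l([.47,.0,c[2]+.06],.2); st('back')
    p,T=wrist(); save(p,'w_held.png')
    for s in arm.silhouettes('nut',p): print(s['conf'],s['box'])
E
```

```text
[ 0.56690575  0.0348     -0.01751185] [ -4.59841182  25.75236045 -38.77067373  10.52308308   1.18896462
  -4.44236293]
pre t 33.06 tcp [0.5477 0.0347 0.0552] F [ 0.2  0.1 -1.2] w 0.7 gf 0.0
down False t 33.96 tcp [ 0.5671  0.0348 -0.0171] F [ 0.1 -0.1  0.1] w 0.699 gf 0.0
grip t 34.3 tcp [ 0.5673  0.0347 -0.0165] F [-3.2 -0.1  8.7] w 0.432 gf 39.1
lift t 34.77 tcp [0.5576 0.0347 0.0139] F [-0.4  0.1 -1.9] w 0.433 gf 40.1
back t 35.42 tcp [ 4.713e-01 -2.000e-04  4.370e-02] F [ 0.4  0.3 -1.4] w 0.434 gf 40.1
0.55 [248.1, 235.9, 77.1, 76.2]
```

View pics/w_held.png

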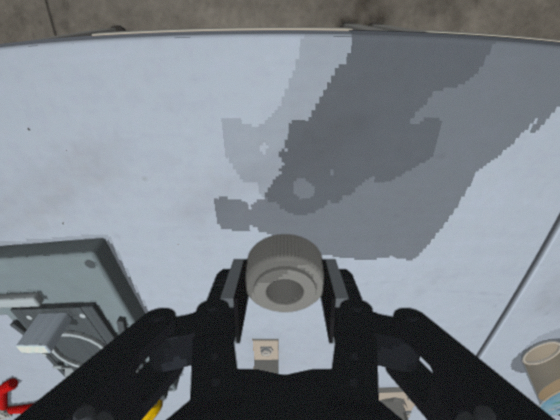

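The nut is held centrally, with its hole at (285,288), its knurled side facing the camera, and its lower part protruding past the tips. Now I'll carry it to the lip and place it.

```bash
python3 - <<'E'
from h import *
import pickle
p,T,u0,v0=pickle.load(open('wh.pkl','rb'))
lip=onplane(p,np.array([[383,242]])/2.6+[u0,v0],.03,T)[0][:2]
est=np.array(S(-.003,-.0005,0))[:2]; tgt=(lip+est)/2; print(lip,est)
p,T=wrist(); g=np.load('zg.npy')
top=onplane(p,[284.5,288],T[2,3]-g[2]+.02,T)[0]; off=top[:2]-T[:2,3]; off0=np.array([.5594,.0348])-g[:2]
print('offset seen',off,'expected',off0)
o=off0 if np.linalg.norm(off-off0)>.006 else (off+off0)/2
q=tgt-o; zt=g[2]+.026
arm.move_l([.49,q[1],.06],.2); arm.move_l([q[0],q[1],zt+.03],.15); st('over')
h=arm.move_l([q[0],q[1],zt-.004],.03,max_force=3); st(f'down {h} want {zt:.4f}')
E
```

```text
[ 0.60618545 -0.18603623] [ 0.60607012 -0.18551596]
offset seen [-0.00824214  0.00111383] expected [-0.00791242  0.00011478]
over t 37.65 tcp [ 0.6134 -0.186   0.0393] F [ 0.1 -0.7 -1.7] w 0.433 gf 40.1
down True want 0.0095 t 38.57 tcp [ 0.6139 -0.1862  0.0096] F [-1.7 -0.3  6.2] w 0.432 gf 41.0
```

Contact came exactly at the expected height, so the nut is on the plate's face inside the lip. Release, back off and check.

```bash
python3 - <<'E'
from h import *
arm.set_gripper(.65); st('open')
c=np.array(arm.get_tool_pos()); arm.move_l(c-.1*ZT,.15); st('off')
c=np.array(arm.get_tool_pos()); arm.move_l([.50,c[1],.17],.2)
p,T=wrist(); save(p,'w_fin.png'); st()
q=proj(p,S(-.003,0,.016),T)[0]; print(q)
for s in arm.silhouettes('nut',p):
    v,u=np.nonzero(s['pixels']);print(s['conf'],s['box'],onplane(p,[u.mean(),v.mean()],.038,T))
u0=int(np.clip(q[0]-130,0,300));v0=int(np.clip(q[1]-100,0,225))
cv2.imwrite('pics/fin.png',cv2.resize(cv2.imread('pics/w_fin.png')[v0:v0+195,u0:u0+260],None,fx=3,fy=3,interpolation=cv2.INTER_CUBIC))
E
```

```text
open t 38.89 tcp [ 0.6131 -0.1858  0.0086] F [ 0.3  0.8 -0.1] w 0.65 gf 0.0
off t 39.71 tcp [ 0.5869 -0.1856  0.1045] F [-0.9  0.   0.9] w 0.652 gf 0.0
 t 40.45 tcp [ 0.5004 -0.1855  0.1691] F [ 0.1 -0.1 -0.5] w 0.647 gf 0.0
[283.85769627 245.27100042]
0.77 [268.6, 228.1, 36.4, 35.1] [[ 0.60312055 -0.18469965  0.038     ]]
```

View pics/fin.png

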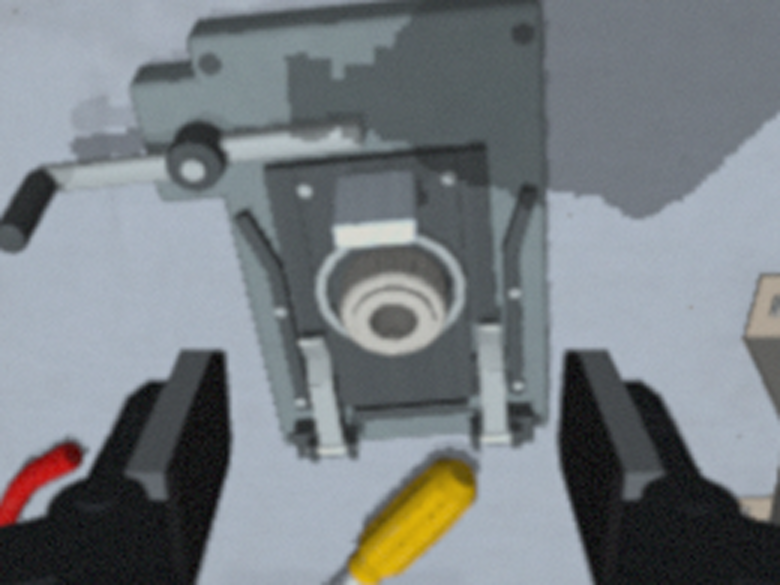

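The nut stands flat inside the lip, with its top at crop (393,320) and the lip around (390,290). The bar lies across behind the tail at (290,140), both clips rest at the plate's front corners, and the gripper is clear.

```bash
python3 -c "
from rig import arm
print(arm.job_done(),arm.get_t())"
```

```text
the job is handed in; nothing more can be done
the job is handed in; nothing more can be done
```

I handed the job in at about 40 s on the robot's clock: in the last picture the lipped plate is home under both clips, the latch is across behind it and the nut stands flat inside the lip, but no verdict came back.

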